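# Line up the pink powder jars by shade on the nail desk's display board

## Task

Set the four pink powder jars out on the green display board in order of shade, one standing upright and centred on each round mark: the palest at the end with the white stud, the darkest at the end with the black stud, the two in between in their proper order. Carry the jars upright without tipping any over, and leave the turquoise and the yellow pot standing where they are.

Things in the scene. Friction and masses are not known exactly. Their poses are not given: they have to be found in the camera images.
- jar_palest: the palest of the four pink powder jars (very pale pink); about 43 mm in diameter and 40 mm tall, straight-sided, 30 to 65 g, standing upright and loose on the table; it is gripped anywhere on its side. Grey cap with a round window of the jar's colour in its top (35 mm across), the same colour showing round the lower half. Origin: centre of the underside, z up.
- jar_light: the second palest of the four pink powder jars (candy pink); about 43 mm in diameter and 40 mm tall, straight-sided, 30 to 65 g, standing upright and loose on the table; it is gripped anywhere on its side. Grey cap with a round window of the jar's colour in its top (35 mm across), the same colour showing round the lower half. Origin: centre of the underside, z up.
- jar_mid: the second darkest of the four pink powder jars (strong raspberry pink); about 43 mm in diameter and 40 mm tall, straight-sided, 30 to 65 g, standing upright and loose on the table; it is gripped anywhere on its side. Grey cap with a round window of the jar's colour in its top (35 mm across), the same colour showing round the lower half. Origin: centre of the underside, z up.
- jar_darkest: the darkest of the four pink powder jars (deep wine, dark plum); about 43 mm in diameter and 40 mm tall, straight-sided, 30 to 65 g, standing upright and loose on the table; it is gripped anywhere on its side. Grey cap with a round window of the jar's colour in its top (35 mm across), the same colour showing round the lower half. Origin: centre of the underside, z up.
- board: flat sage-green display board, fixed, 390 mm long (its own y), 90 mm wide (its own x), top face 8 mm above the table. Origin: centre of its underside, z up. On its top four flat round marks (paler discs with a thin dark rim, 56 mm across, nothing raised) in a row along its centre line, at own y = -112.5, -37.5, +37.5 and +112.5 mm, x = 0. It may lie turned up to about 12 degrees.
- stud_white: round white stud fixed on the board's centre line near one end, 24 mm across, 6 mm high, 59.5 mm outside the centre of the nearest mark; whether at the +y or the -y end of the board changes from start to start. Origin: centre of its underside, on the board's top face, z up. It shows the pale end of the row.
- stud_black: round black stud fixed on the board's centre line near one end, 24 mm across, 6 mm high, 59.5 mm outside the centre of the nearest mark; whether at the +y or the -y end of the board changes from start to start. Origin: centre of its underside, on the board's top face, z up. It shows the dark end of the row.
- pot_turquoise: turquoise pot among the pink jars, same shape and size as they are (43 mm across, 40 mm tall, loose), not part of the row: to be left where it stands. Origin: centre of the underside, z up.
- pot_yellow: yellow pot among the pink jars, same shape and size as they are (43 mm across, 40 mm tall, loose), not part of the row: to be left where it stands. Origin: centre of the underside, z up.
Not all that is in view belongs to the job. Leave any blue look-alike of the jar_light alone.

How it is judged:
By the outcome, as a careful person would: the job done as asked, in the order asked, and still so for the second after the job is handed in, with the robot touching nothing.
It also fails if it takes over 90 s, if anything falls off the work surface, if the arm or the gripper's body presses on something with over 40 N, if the wrist force passes 120 N, or if a joint passes its speed limit or range.

## Robot

A 7-joint arm with a two-finger parallel gripper is mounted at the origin on the work surface. World frame = base frame: x ahead of the robot, y to its left, z up, the work surface at z = 0. Lengths are in mm, angles in rad, forces in N, time in s.
With the tool pointing down it reaches from about 350 to 775 mm from the base axis. Payload 3.1 kg.
Tool frame: the origin (TCP) lies between the finger pads; the fingertips stand 17 mm ahead of it and the grasp point (between the pads) lies 2 mm behind it (bot.tcp_to_tips is the distance from the TCP to the fingertips, in mm); z points along the fingers, y is the direction in which the jaws open and shut (so a half turn about z gives the same grasp; the last joint's range is limited). The gripper opens to 85 mm and grips with 20 to 120 N. Pads are 22 mm wide; open, the fingers measure 114 mm over their backs; the gripper's body (76 mm by 85 mm) begins 54 mm behind the grasp point. The pads swing forward as they close: fully open they stand 13 mm farther back than shut.
Start: joints at [1.077, 0.311, 0.014, 1.512, -0.004, 1.319, -0.027], TCP at [240.156, -494.815, 248.304] pointing down, gripper open.
Joint ranges: [-2.7, 2.7], [-0.3, 1.91], [-1.27, 1.3], [0.12, 2.57], [-1.44, 4.58], [0.2, 2.03], [-3.05, 3.05]. Speed limits (rad/s): [2.79, 2.79, 3.14, 3.14, 3.14, 3.14, 3.14].

## Interface

Orientations are given as [roll, pitch, yaw] about the fixed x, y, z axes, in that order (R = Rz(yaw) Ry(pitch) Rx(roll)).
In Python, from station import bot gives the robot as it stands.
- The arm moves only by the tool jog_arm, never from a script. Its argument "deltas" is a list of rows, each a list of 5 numbers: the finger opening in cm, from 0 to 8.54, then the shift along the tool's x, y, z in cm, then the turn about the tool's z in rad. In form: [[hand, tx, ty, tz, yaw], ...]. A call has 1 to 20 rows; each row is the pose to reach, as a shift and turn from the pose measured when the call began, along the tool's axes at that moment; what a row does not reach only later rows make up. A row lasts 1/8 s, in which the tool goes at most 62.5 mm and 10.7 degrees, less where a joint would pass 70% of its speed; a pose out of reach is approached as far as the arm can. A call with a gripper value outside its range is refused whole. The fingers move at their own pace and stop on an object; the grip force is fixed at half the most. Time passes only in rows, so rows that repeat a pose let the fingers close. It gives the time, the measured TCP pose, the force and the opening at its end, in the units of the state.
- bot.sense(): the state, without advancing time (a new reading comes with each control period).
- bot.read_camera(name): name is "side" or "top"; returns a dict with "image" (384x512x3 uint8, red, green, blue), "camera_matrix" (3x3 intrinsics, pixels), "world_from_camera" (4x4, takes a point from camera to world coordinates). Camera axes: x right, y down, z forward; pixel columns grow to the right and rows downward; lengths in mm; the calibration is good to about 2 mm. A picture is of the moment at which its call begins. There is no depth.
- bot.hand_in(): hands the job in, once; it reports no verdict.
Trained networks look in a picture, given as the dict that the camera call returned (one of the last four; its "shot" number tells which), for a name from the list of things; names that differ only in an ending like _2 or _b are one class to them, and where a whole thing is asked for, a point or a joint stands for the part that bears it (a point fixed in the world has none). Each returns a list of dicts, best first, with "conf" (0 to 1); they miss things now and then, are a little off and sometimes report something else, mostly with a low value. They report only what shows in the picture. A call takes as long as a camera call. They do not tell look-alikes from the thing itself.
- bot.search_frame(picture, target): "pixel" ([column, row] in pixels, amid what is visible of it).
- bot.place_of(picture, target): "pixel" ([column, row] in pixels: a listed point, or the origin of a listed thing).
The state is a dict: "time": time; "joint_pos": joint angles; "dq": joint speeds; "joint_torque": joint torques, N m; "eef_pos": TCP position; "tool_rot": TCP orientation; "wrist_force": force on the tool from outside, world axes, zero at the start; "wrist_torque": the same for the moment, N m; "width": opening from 0.0 (shut) to 1.0 (fully open).
Only numpy, scipy, OpenCV 4.12 (cv2) and the standard library are available. Lean on these libraries where they do the work, as an engineer would, in place of code of your own. Each camera call takes 0.05 s, during which the arm holds its last target. There are 200 camera calls.

## Working session

There is one attempt and no reset: what is moved stays moved. The work goes in short steps, Python scripts to look and compute and a tool call to move; the robot and the scene stay as the last step left them, time stands still between calls to the robot, and variables do not carry over. Pictures are saved under pics/ and viewed, about 12 in all and at most 16, crops included, and the job is handed in when it is done.

Besides the shell and the picture viewer there is one more tool, called after "Call:" as name(argument=value, ...) on one line, values as JSON. jog_arm: Moves the arm, as the interface text tells. Its arguments: {"type":"object","properties":{"deltas":{"type":"array"}},"required":["deltas"]}

```bash
mkdir -p pics
python3 - <<'E'
from station import bot
import cv2
print(bot.sense())
for n in("top","side"):
    p=bot.read_camera(n); print(n,p["camera_matrix"].tolist(),p["world_from_camera"].round(3).tolist(),p["shot"])
    cv2.imwrite(f"pics/{n}0.png",cv2.resize(p["image"][:,:,::-1],(800,600),interpolation=cv2.INTER_CUBIC))
    for t in("jar_palest","jar_light","jar_mid","jar_darkest","board","stud_white","stud_black","pot_turquoise","pot_yellow"):
        print(t,[(d["pixel"],round(d["conf"],2)) for d in bot.place_of(p,t)][:4])
E
```

```text
{'time': 0.0, 'joint_pos': array([ 1.07731822,  0.3117308 ,  0.01400955,  1.51307408, -0.00438065,
        1.31919285, -0.02721147]), 'dq': array([ 0.00040673, -0.00170503, -0.00130209,  0.0011219 ,  0.00057892,
        0.0018954 ,  0.00057356]), 'joint_torque': array([ 7.49535218e-06, -3.79922783e+01,  1.45824901e-01, -2.30595946e+01,
        1.22113660e-02,  1.35642558e-02,  1.22862949e-05]), 'eef_pos': array([ 239.80569083, -494.19569628,  247.21138654]), 'tool_rot': array([-3.13922103e+00,  1.21144208e-04,  4.51831620e-01]), 'wrist_force': array([ 0.08393913,  0.90903286, -0.64942695]), 'wrist_torque': array([-0.06216943,  0.05220377,  0.03407444]), 'width': 0.9991282756238692}
top [[446.72517067144537, 0.0, 250.8828611041634], [0.0, 446.72517067144537, 189.41959179421872], [0.0, 0.0, 1.0]] [[0.071, -0.973, 0.219, 326.131], [-0.997, -0.069, 0.014, -60.037], [0.001, -0.219, -0.976, 1049.747], [0.0, 0.0, 0.0, 1.0]] 1
jar_palest []
jar_light [([388.0, 244.3], 0.9), ([332.4, 209.0], 0.83), ([349.4, 241.6], 0.72), ([372.6, 277.6], 0.54)]
jar_mid [([159.9, 241.1], 0.68)]
jar_darkest [(
[... 229 characters left out ...]
 0.63)]
pot_yellow [([117.9, 234.9], 0.93)]
side [[368.56195260263434, 0.0, 259.87201772978193], [0.0, 368.56195260263434, 193.89121295873636], [0.0, 0.0, 1.0]] [[-0.935, -0.183, 0.303, 246.663], [-0.353, 0.485, -0.8, 718.836], [-0.0, -0.855, -0.518, 549.453], [0.0, 0.0, 0.0, 1.0]] 2
jar_palest [([262.5, 236.9], 0.78)]
jar_light [([337.8, 172.8], 0.76), ([314.0, 176.7], 0.63), ([282.0, 179.1], 0.6), ([320.4, 162.7], 0.48)]
jar_mid [([277.8, 270.2], 0.87)]
jar_darkest [([318.7, 196.7], 0.66)]
board [([227.1, 203.9], 0.85)]
stud_white [([191.4, 237.8], 0.64), ([249.9, 173.5], 0.45), ([261.4, 236.7], 0.24)]
stud_black [([250.5, 175.8], 0.59)]
pot_turquoise [([276.5, 213.8], 0.72)]
pot_yellow []
```

View pics/top0.png

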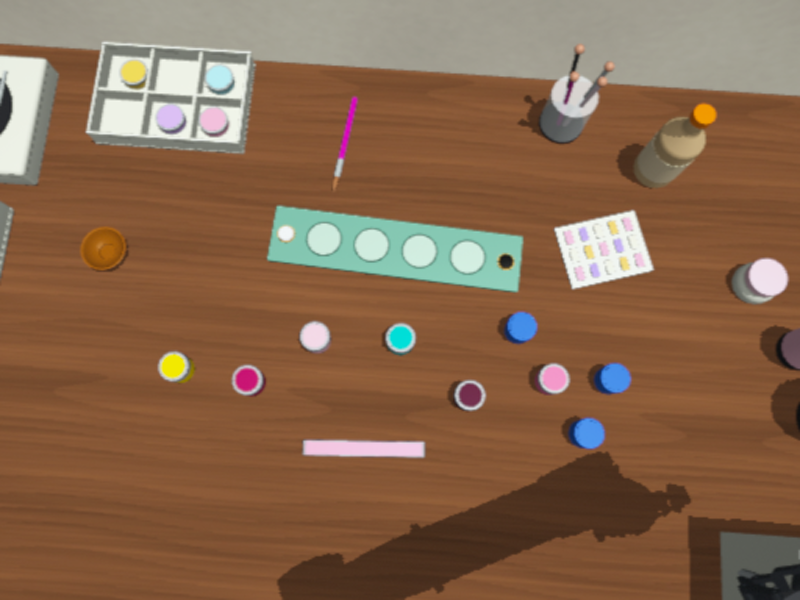

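View pics/side0.png

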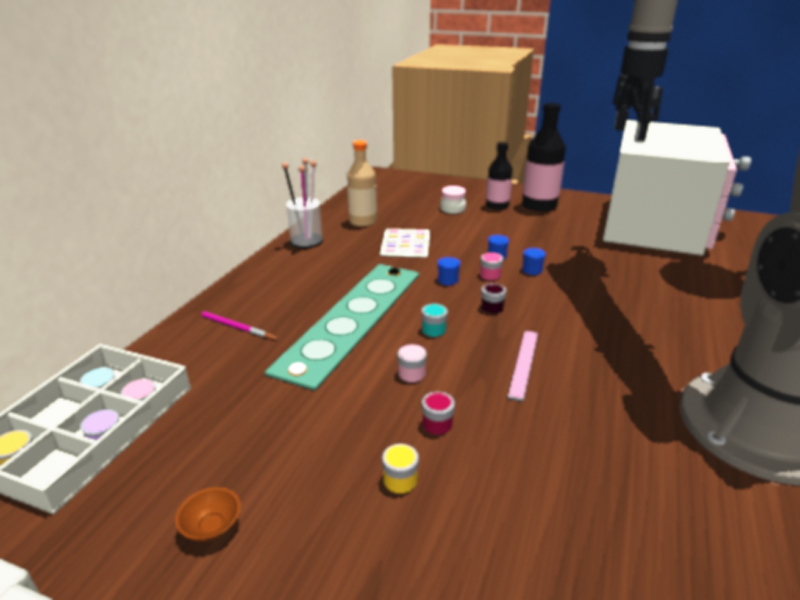

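Top view (800x600): the pink jars are palest (315,336), light (553,379), mid (247,380) and darkest (470,395). Turquoise is at (400,338), yellow at (174,366), and three blue look-alikes at (521,327), (614,378) and (588,433). White stud at (286,233), black stud at (506,261). The light jar is the only candy-pink one; the blue ones stay put. Next I measure and make one confirming crop.

```bash
cat > h.py <<'E'
import numpy as np, cv2
from station import bot
def ray(p,px,z):
    K=p["camera_matrix"];T=p["world_from_camera"]
    d=T[:3,:3]@np.linalg.solve(K,[px[0],px[1],1.]);o=T[:3,3]
    return (o+d*(z-o[2])/d[2])[:2]
def pix(p,P):
    T=np.linalg.inv(p["world_from_camera"]);c=p["camera_matrix"]@(T[:3,:3]@np.array(P)+T[:3,3]);return c[:2]/c[2]
def blob(p,px,tol=22,up=4):
    im=cv2.resize(p["image"],None,fx=up,fy=up,interpolation=cv2.INTER_CUBIC)
    s=(int(px[0]*up+up/2),int(px[1]*up+up/2));m=np.zeros((im.shape[0]+2,im.shape[1]+2),np.uint8)
    cv2.floodFill(im,m,s,0,(tol,)*3,(tol,)*3,4|cv2.FLOODFILL_MASK_ONLY|cv2.FLOODFILL_FIXED_RANGE|(255<<8))
    M=cv2.moments(m[1:-1,1:-1],True)
    return ((M["m10"]/M["m00"]+.5)/up-.5,(M["m01"]/M["m00"]+.5)/up-.5),M["m00"]/up**2
E
python3 - <<'E'
from h import *
p=bot.read_camera("top");k=.64
im=p["image"][200:290,90:410,::-1];cv2.imwrite("pics/crop1.png",cv2.resize(im,(800,225),interpolation=cv2.INTER_CUBIC))
def go(n,c,z):
    b,a=blob(p,(c[0]*k,c[1]*k));w=ray(p,b,z)
    K=p["camera_matrix"][0,0]; dia=2*np.sqrt(a/np.pi)*(1049-z)/.97/K
    print(n,np.round(b,1),w.round(1),"dia",dia.round(1));return w
for n,c in dict(palest=(315,336),light=(553,379),mid=(247,380),dark=(470,395),turq=(400,338),yel=(174,366),blue1=(521,327),blue2=(614,378),blue3=(588,433)).items(): go(n,c,40)
m=[go(f"m{i}",c,8) for i,c in enumerate([(324,239),(372,245),(420,251),(468,257)])]
go("ws",(286,233),14);go("bs",(506,261),14)
m=np.array(m);d=m[3]-m[0];print("pitch",np.linalg.norm(np.diff(m,axis=0),axis=1),"ang",np.degrees(np.arctan2(-d[0],d[1])))
c=m.mean(0);u=d/np.linalg.norm(d)
print("fit",[(c+u*s).round(1).tolist() for s in(-112.5,-37.5,37.5,112.5)])
# second view
q=bot.read_camera("side")
for n,c,z in [("palest",(412,353),40),("light",(491,260),40),("mid",(438,401),40),("dark",(494,292),40),("m0",(319,350),8),("m1",(341,326),8),("m2",(362,305),8),("m3",(380,286),8)]:
    b,a=blob(q,(c[0]*k,c[1]*k));print("side",n,ray(q,b,z).round(1),round(a))
E
```

```text
palest [201.  214.6] [485.4  64.4] dia 36.3
light [354.3 241.7] [ 448.3 -286.9] dia 34.1
mid [157.5 242.5] [415.  156.2] dia 30.1
dark [300.5 252.3] [ 415.8 -166.8] dia 30.9
turq [256.  215.6] [492.1 -61.4] dia 29.8
yel [110.3 233.8] [426.9 265. ] dia 31.2
blue1 [333.9 208.5] [ 521.2 -238.7] dia 39.9
blue2 [393.7 241.6] [ 454.8 -375.6] dia 40.6
blue3 [377. 277.] [ 373.5 -338.6] dia 41.8
m0 [206.9 152.4] [644.   68.5] dia 47.0
m1 [237.4 156.3] [639.5  -6.4] dia 47.2
m2 [268.  160.2] [634.9 -81.2] dia 47.2
m3 [298.8 164.1] [ 630.5 -156.2] dia 47.2
ws [182.5 148.8] [647.  127.7] dia 20.4
bs [323.4 166.6] [ 626.5 -214.9] dia 17.6
pitch [75.01207799 74.89592298 75.16091253] ang 176.56172640027015
fit [[644.0, 68.5], [639.5, -6.4], [635.0, -81.2], [630.5, -156.1]]
side palest [485.8  62.4] 108
side light [ 446.2 -283.9] 19
side mid [415.6 153.7] 93
side dark [ 417.2 -171.3] 18
side m0 [645.4  65.8] 156
side m1 [641.   -9.6] 126
side m2 [636.8 -84.5] 103
side m3 [ 632.3 -159.8] 86
```

View pics/crop1.png

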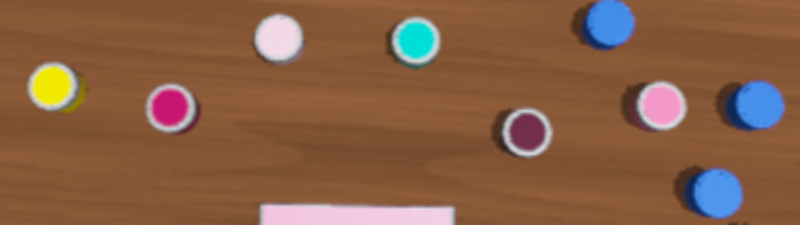

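The crop confirms it: candy pink (660,105) is the only pink jar among three solid-blue look-alikes. The two cameras agree to about 3 mm, a constant offset, so I average them. I'll keep the jaws across the board (yaw 1.511) for the whole job and start above the light jar.

```bash
cat >> h.py <<'E'
def to(*targets):
    from scipy.spatial.transform import Rotation as R
    s=bot.sense();r=s["tool_rot"];Rm=R.from_euler("xyz",r).as_matrix()
    print("t",round(s["time"],2),s["eef_pos"].round(1),r.round(3),"w",round(s["width"],3),"F",s["wrist_force"].round(1))
    for t in targets:
        d=Rm.T@(np.array(t[:3])-s["eef_pos"])/10
        print(t,d.round(2),"turn",round(-(1.511-r[2]),3))
E
python3 -c "
from h import *
to((447.5,-285.5,130))"
```

```text
t 1.1 [ 240.1 -494.8  248.3] [3.142 0.    0.452] w 1.004 F [ 0.6 -0.1  0.7]
(447.5, -285.5, 130) [27.79 -9.78 11.83] turn -1.059
```

Call:
jog_arm(deltas=[[8.5, 5, -2, 2, -0.17], [8.5, 10, -4, 4, -0.35], [8.5, 15, -6, 6, -0.53], [8.5, 20, -8, 8, -0.71], [8.5, 25, -9, 10, -0.89], [8.5, 27.8, -9.8, 11.8, -1.059], [8.5, 27.8, -9.8, 11.8, -1.059], [8.5, 27.8, -9.8, 11.8, -1.059], [8.5, 27.8, -9.8, 11.8, -1.059]])

```text
time: 2.22
eef_pos: [446.7, -287.3, 131.1]
tool_rot: [3.141, 0.002, 1.507]
wrist_force: [-0.8, 0.4, 0.1]
width: 0.997
```

```bash
python3 -c "
from h import *
to((447.5,-285.5,25))"
```

```text
t 2.23 [ 446.7 -287.3  131.1] [3.141e+00 2.000e-03 1.507e+00] w 0.997 F [-0.8  0.4  0.1]
(447.5, -285.5, 25) [ 0.21  0.07 10.61] turn -0.004
```

Call:
jog_arm(deltas=[[8.5, 0.2, 0.1, 4, 0], [8.5, 0.2, 0.1, 8, 0], [8.5, 0.2, 0.1, 10.6, 0], [8.5, 0.2, 0.1, 10.6, 0], [8.5, 0.2, 0.1, 10.6, 0], [3, 0.2, 0.1, 10.6, 0], [3, 0.2, 0.1, 10.6, 0], [3, 0.2, 0.1, 10.6, 0], [3, 0.2, 0.1, 10.6, 0], [3, 0.2, 0.1, 10.6, 0], [3, 0.2, 0.1, 10.6, 0], [3, 0.2, 0.1, 8, 0], [3, 0.2, 0.1, 5, 0], [3, 0.2, 0.1, 1, 0], [3, 0.2, 0.1, 0, 0], [3, 0.2, 0.1, 0, 0]])

```text
time: 4.22
eef_pos: [447.8, -285.4, 131.1]
tool_rot: [3.141, 0.002, 1.507]
wrist_force: [0.4, -0.8, -0.7]
width: 0.489
```

Run:
```python
from h import *
to((640.2,-8,130),(640.2,-8,50))
p=bot.read_camera("top");cv2.imwrite("pics/l1.png",cv2.resize(p["image"][130:300,200:430,::-1],None,fx=3,fy=3,interpolation=cv2.INTER_CUBIC))
q=bot.read_camera("side");cv2.imwrite("pics/l1.png",cv2.resize(q["image"][80:230,220:400,::-1],None,fx=4,fy=4,interpolation=cv2.INTER_CUBIC))
```

```text
t 4.22 [ 447.8 -285.4  131.1] [3.141e+00 2.000e-03 1.507e+00] w 0.489 F [ 0.4 -0.8 -0.7]
(640.2, -8, 130) [28.91 17.43  0.06] turn -0.004
(640.2, -8, 50) [28.93 17.42  8.06] turn -0.004
```

View pics/l1.png

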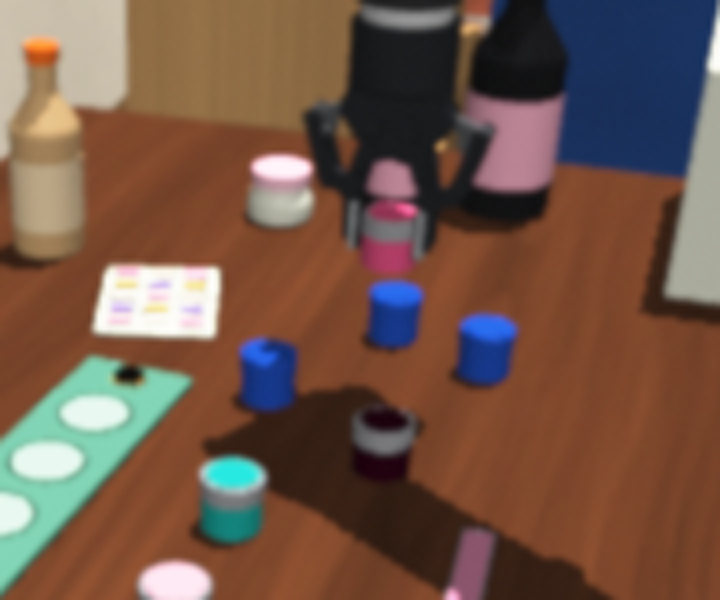

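The jar is held upright (crop 390,240). Carrying it to mark 1.

Call:
jog_arm(deltas=[[3, 1.5, 1, 0, 0], [3, 4, 2.5, 0, 0], [3, 8, 5, 0, 0], [3, 12, 7.3, 0, 0], [3, 16, 9.7, 0, 0], [3, 20, 12, 0, 0], [3, 24, 14.5, 0, 0], [3, 27, 16.3, 0, 0], [3, 28.5, 17.2, 0, 0], [3, 28.9, 17.4, 0, 0], [3, 28.9, 17.4, 0, 0], [3, 28.9, 17.4, 0, 0], [3, 28.9, 17.4, 2, 0], [3, 28.9, 17.4, 5, 0], [3, 28.9, 17.4, 7, 0], [3, 28.9, 17.4, 8, 0], [3, 28.9, 17.4, 8, 0], [3, 28.9, 17.4, 8, 0]])

```text
time: 6.58
eef_pos: [639.4, -7.8, 50.1]
tool_rot: [-3.141, 0.0, 1.506]
wrist_force: [-0.3, 0.3, -0.1]
width: 0.488
```

Run:
```python
from h import *
to((640.2,-8,34))
```

```text
t 6.58 [639.4  -7.8  50.1] [-3.141  0.     1.506] w 0.488 F [-0.3  0.3 -0.1]
(640.2, -8, 34) [-0.02  0.08  1.61] turn -0.005
```

Call:
jog_arm(deltas=[[3, 0, 0.1, 0.8, 0], [3, 0, 0.1, 1.4, 0], [3, 0, 0.1, 1.6, 0], [3, 0, 0.1, 1.6, 0], [4.8, 0, 0.1, 1.6, 0], [6, 0, 0.1, 1.6, 0], [7, 0, 0.1, 1.6, 0], [7, 0, 0.1, 1.6, 0], [7, 0, 0.1, -1, 0], [7, 0, 0.1, -5, 0], [7, 0, 0.1, -8, 0], [8.5, -5, -6, -8, 0], [8.5, -9, -11, -8, 0], [8.5, -13, -16, -8, 0], [8.5, -17.5, -21.2, -8, 0], [8.5, -17.5, -21.2, -8, 0], [8.5, -17.5, -21.2, -8, 0], [8.5, -17.5, -21.2, -8, 0]])

```text
time: 8.82
eef_pos: [417.8, -167.9, 130.6]
tool_rot: [3.14, -0.0, 1.508]
wrist_force: [0.4, 0.2, -0.3]
width: 0.997
```

Run:
```python
from h import *
to((416.3,-168.5,25))
p=bot.read_camera("top");cv2.imwrite("pics/a1.png",cv2.resize(p["image"][120:290,150:420,::-1],None,fx=2.9,fy=2.9,interpolation=cv2.INTER_CUBIC))
g=pix(p,(640.2,-8,48));b,a=blob(p,g);print(ray(p,b,48),"want top-frame 639.5 -6.4",a)
q=bot.read_camera("side")
g=pix(q,(640.2,-8,48));b,a=blob(q,g);print(ray(q,b,48),"want side-frame 641 -9.6",a)
```

```text
t 8.82 [ 417.8 -167.9  130.6] [ 3.14  -0.     1.508] w 0.997 F [ 0.4  0.2 -0.3]
(416.3, -168.5, 25) [-0.07 -0.17 10.56] turn -0.003
[640.22282217  -8.81431755] want top-frame 639.5 -6.4 143.9375
[642.12486003 -11.69206317] want side-frame 641 -9.6 55.625
```

View pics/a1.png

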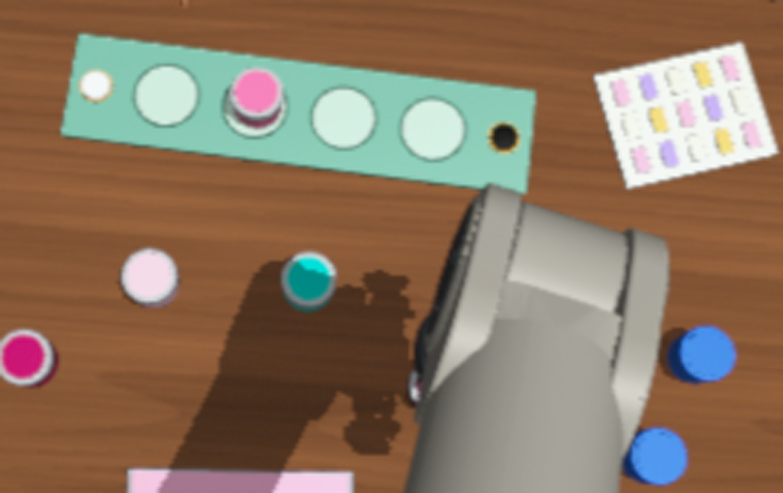

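Light jar stands upright on mark 1, about 2.4 mm off along the row. From here I use top-camera displacements only. Next is the dark jar: grasp at y≈-168, place 10.7 mm further in +y.

Call:
jog_arm(deltas=[[8.5, 0, -0.2, 4, 0], [8.5, 0, -0.2, 8, 0], [8.5, 0, -0.2, 10.6, 0], [8.5, 0, -0.2, 10.6, 0], [8.5, 0, -0.2, 10.6, 0], [3, 0, -0.2, 10.6, 0], [3, 0, -0.2, 10.6, 0], [3, 0, -0.2, 10.6, 0], [3, 0, -0.2, 10.6, 0], [3, 0, -0.2, 10.6, 0], [3, 0, -0.2, 10.6, 0], [3, 0, -0.2, 8, 0], [3, 0, -0.2, 5, 0], [3, 0, -0.2, 1, 0], [3, 0, -0.2, 0, 0], [3, 0, -0.2, 0, 0]])

```text
time: 10.92
eef_pos: [416.1, -167.5, 130.6]
tool_rot: [3.14, 0.0, 1.509]
wrist_force: [-0.1, -0.4, -0.9]
width: 0.486
```

```bash
python3 -c "
from h import *
y=bot.sense()['eef_pos'][1]
to((630.5,y+10.7,130),(630.5,y+10.7,50))"
```

```text
t 10.93 [ 416.1 -167.5  130.6] [3.14  0.    1.509] w 0.486 F [-0.1 -0.4 -0.9]
(630.5, np.float64(-156.828752129894), 130) [ 2.39 21.34  0.1 ] turn -0.002
(630.5, np.float64(-156.828752129894), 50) [ 2.4  21.32  8.1 ] turn -0.002
```

Call:
jog_arm(deltas=[[3, 0.1, 1, 0, 0], [3, 0.4, 3.5, 0, 0], [3, 0.8, 7, 0, 0], [3, 1.2, 10.5, 0, 0], [3, 1.6, 14, 0, 0], [3, 2, 17.5, 0, 0], [3, 2.3, 20, 0, 0], [3, 2.4, 21.1, 0, 0], [3, 2.4, 21.3, 0, 0], [3, 2.4, 21.3, 0, 0], [3, 2.4, 21.3, 0, 0], [3, 2.4, 21.3, 2, 0], [3, 2.4, 21.3, 5, 0], [3, 2.4, 21.3, 7, 0], [3, 2.4, 21.3, 8, 0], [3, 2.4, 21.3, 8, 0], [3, 2.4, 21.3, 8, 0]])

```text
time: 13.05
eef_pos: [631.1, -156.9, 52.3]
tool_rot: [3.137, 0.0, 1.509]
wrist_force: [0.2, -1.2, -0.9]
width: 0.487
```

```bash
python3 -c "
from h import *
to((630.5,-156.8,34),(415,156,130))"
```

```text
t 13.05 [ 631.1 -156.9   52.3] [3.137 0.    1.509] w 0.487 F [ 0.2 -1.2 -0.9]
(630.5, -156.8, 34) [ 0.01 -0.07  1.83] turn -0.002
(415, 156, 130) [ 29.89 -23.48  -7.88] turn -0.002
```

Call:
jog_arm(deltas=[[3, 0, -0.1, 0.8, 0], [3, 0, -0.1, 1.4, 0], [3, 0, -0.1, 1.8, 0], [3, 0, -0.1, 1.8, 0], [4.8, 0, -0.1, 1.8, 0], [6, 0, -0.1, 1.8, 0], [7, 0, -0.1, 1.8, 0], [7, 0, -0.1, 1.8, 0], [7, 0, -0.1, -1, 0], [7, 0, -0.1, -5, 0], [7, 0, -0.1, -8, 0], [8.5, 5, -4, -8, 0], [8.5, 10, -8, -8, 0], [8.5, 15, -12, -8, 0], [8.5, 20, -16, -8, 0], [8.5, 25, -20, -8, 0], [8.5, 29.9, -23.5, -8, 0], [8.5, 29.9, -23.5, -8, 0], [8.5, 29.9, -23.5, -8, 0], [8.5, 29.9, -23.5, -8, 0]])

```text
time: 15.55
eef_pos: [415.9, 154.5, 131.1]
tool_rot: [3.137, 0.001, 1.506]
wrist_force: [-0.3, 0.6, -1.2]
width: 0.993
```

Run:
```python
from h import *
to((415,155.8,25))
p=bot.read_camera("top")
for P,w in(((640.2,-8,48),"639.5 -6.4"),((630.5,-156.5,48),"630.5 -156.1")):
    b,a=blob(p,pix(p,P));print(ray(p,b,48),"want top",w,a)
```

```text
t 15.55 [415.9 154.5 131.1] [3.137e+00 1.000e-03 1.506e+00] w 0.993 F [-0.3  0.6 -1.2]
(415, 155.8, 25) [ 0.14 -0.14 10.61] turn -0.005
[640.2174639  -8.8192921] want top 639.5 -6.4 143.6875
[ 630.35595332 -156.00786309] want top 630.5 -156.1 115.125
```

Dark is within 0.2 mm. Now mid.

Call:
jog_arm(deltas=[[8.5, 0.1, -0.1, 4, 0], [8.5, 0.1, -0.1, 8, 0], [8.5, 0.1, -0.1, 10.6, 0], [8.5, 0.1, -0.1, 10.6, 0], [8.5, 0.1, -0.1, 10.6, 0], [3, 0.1, -0.1, 10.6, 0], [3, 0.1, -0.1, 10.6, 0], [3, 0.1, -0.1, 10.6, 0], [3, 0.1, -0.1, 10.6, 0], [3, 0.1, -0.1, 10.6, 0], [3, 0.1, -0.1, 10.6, 0], [3, 0.1, -0.1, 8, 0], [3, 0.1, -0.1, 5, 0], [3, 0.1, -0.1, 1, 0], [3, 0.1, -0.1, 0, 0], [3, 0.1, -0.1, 0, 0]])

```text
time: 17.6
eef_pos: [415.1, 155.5, 131.4]
tool_rot: [3.136, 0.001, 1.505]
wrist_force: [-0.9, -0.4, -1.7]
width: 0.485
```

```bash
python3 -c "
from h import *
y=bot.sense()['eef_pos'][1]-237.4
to((635,y,130),(635,y,50))"
```

```text
t 17.6 [415.1 155.5 131.4] [3.136e+00 1.000e-03 1.505e+00] w 0.485 F [-0.9 -0.4 -1.7]
(635, np.float64(-81.90480817607241), 130) [-22.24  23.5    0.29] turn -0.006
(635, np.float64(-81.90480817607241), 50) [-22.24  23.46   8.29] turn -0.006
```

Call:
jog_arm(deltas=[[3, -1, 1, 0, 0], [3, -3, 3.2, 0, 0], [3, -6, 6.3, 0, 0], [3, -9, 9.5, 0, 0], [3, -12, 12.7, 0, 0], [3, -15, 15.8, 0, 0], [3, -18, 19, 0, 0], [3, -20.5, 21.7, 0, 0], [3, -21.8, 23.1, 0, 0], [3, -22.2, 23.5, 0, 0], [3, -22.2, 23.5, 0, 0], [3, -22.2, 23.5, 0, 0], [3, -22.2, 23.5, 2, 0], [3, -22.2, 23.5, 5, 0], [3, -22.2, 23.5, 7, 0], [3, -22.2, 23.5, 8.2, 0], [3, -22.2, 23.5, 8.2, 0], [3, -22.2, 23.5, 8.2, 0]])

```text
time: 19.85
eef_pos: [636.3, -81.4, 52.0]
tool_rot: [3.134, 0.001, 1.505]
wrist_force: [-0.1, 0.2, -0.7]
width: 0.486
```

```bash
python3 -c "
from h import *
to((635,-81.9,34),(485.4,63.8,130))"
```

```text
t 19.85 [636.3 -81.4  52. ] [3.134e+00 1.000e-03 1.505e+00] w 0.486 F [-0.1  0.2 -0.7]
(635, -81.9, 34) [-0.06 -0.14  1.8 ] turn -0.006
(485.4, 63.8, 130) [ 13.49 -15.94  -7.93] turn -0.006
```

Call:
jog_arm(deltas=[[3, -0.1, -0.1, 0.8, 0], [3, -0.1, -0.1, 1.4, 0], [3, -0.1, -0.1, 1.8, 0], [3, -0.1, -0.1, 1.8, 0], [4.8, -0.1, -0.1, 1.8, 0], [6, -0.1, -0.1, 1.8, 0], [7, -0.1, -0.1, 1.8, 0], [7, -0.1, -0.1, 1.8, 0], [7, -0.1, -0.1, -1, 0], [7, -0.1, -0.1, -5, 0], [7, -0.1, -0.1, -8, 0], [8.5, 4, -4.5, -8, 0], [8.5, 8, -9.5, -8, 0], [8.5, 12, -14, -8, 0], [8.5, 13.5, -15.9, -8, 0], [8.5, 13.5, -15.9, -8, 0], [8.5, 13.5, -15.9, -8, 0], [8.5, 13.5, -15.9, -8, 0]])

```text
time: 22.1
eef_pos: [487.1, 62.3, 130.6]
tool_rot: [3.133, 0.001, 1.502]
wrist_force: [0.3, -1.2, -0.7]
width: 0.999
```

Run:
```python
from h import *
to((485.4,63.8,25))
p=bot.read_camera("top")
for P,w in(((635,-81.5,48),"635 -81.2"),((630.5,-156.5,48),"630.5 -156.1")):
    b,a=blob(p,pix(p,P));print(ray(p,b,48),"want top",w,a)
```

```text
t 22.1 [487.1  62.3 130.6] [3.133e+00 1.000e-03 1.502e+00] w 0.999 F [ 0.3 -1.2 -0.7]
(485.4, 63.8, 25) [ 0.15 -0.26 10.56] turn -0.009
[635.44823849 -81.95020833] want top 635 -81.2 111.5625
[ 630.35351567 -156.00435297] want top 630.5 -156.1 114.625
```

Call:
jog_arm(deltas=[[8.5, 0.2, -0.2, 4, 0], [8.5, 0.2, -0.2, 8, 0], [8.5, 0.2, -0.2, 10.6, 0], [8.5, 0.2, -0.2, 10.6, 0], [8.5, 0.2, -0.2, 10.6, 0], [3, 0.2, -0.2, 10.6, 0], [3, 0.2, -0.2, 10.6, 0], [3, 0.2, -0.2, 10.6, 0], [3, 0.2, -0.2, 10.6, 0], [3, 0.2, -0.2, 10.6, 0], [3, 0.2, -0.2, 10.6, 0], [3, 0.2, -0.2, 8, 0], [3, 0.2, -0.2, 5, 0], [3, 0.2, -0.2, 1, 0], [3, 0.2, -0.2, 0, 0], [3, 0.2, -0.2, 0, 0]])

```text
time: 24.15
eef_pos: [485.1, 64.6, 130.8]
tool_rot: [3.133, 0.001, 1.503]
wrist_force: [-0.3, 0.4, -0.9]
width: 0.491
```

```bash
python3 -c "
from h import *
y=bot.sense()['eef_pos'][1]+4.1
to((644,y,130),(644,y,50))"
```

```text
t 24.15 [485.1  64.6 130.8] [3.133e+00 1.000e-03 1.503e+00] w 0.491 F [-0.3  0.4 -0.9]
(644, np.float64(68.66319842960813), 130) [ 1.49 15.82  0.21] turn -0.008
(644, np.float64(68.66319842960813), 50) [ 1.5  15.75  8.21] turn -0.008
```

Call:
jog_arm(deltas=[[3, 0.1, 1, 0, 0], [3, 0.3, 3, 0, 0], [3, 0.6, 6, 0, 0], [3, 0.9, 9, 0, 0], [3, 1.2, 12, 0, 0], [3, 1.4, 14.5, 0, 0], [3, 1.5, 15.6, 0, 0], [3, 1.5, 15.8, 0, 0], [3, 1.5, 15.8, 0, 0], [3, 1.5, 15.8, 2, 0], [3, 1.5, 15.8, 5, 0], [3, 1.5, 15.8, 7, 0], [3, 1.5, 15.8, 8.1, 0], [3, 1.5, 15.8, 8.1, 0], [3, 1.5, 15.8, 8.1, 0]])

```text
time: 26.02
eef_pos: [645.4, 68.9, 52.3]
tool_rot: [3.131, 0.0, 1.502]
wrist_force: [0.4, -0.0, -0.7]
width: 0.486
```

```bash
python3 -c "
from h import *
to((644,68.6,34),(480,-8,170))"
```

```text
t 26.02 [645.4  68.9  52.3] [3.131 0.    1.502] w 0.486 F [ 0.4 -0.  -0.7]
(644, 68.6, 34) [-0.04 -0.16  1.83] turn -0.009
(480, -8, 170) [ -8.81 -15.84 -11.94] turn -0.009
```

Call:
jog_arm(deltas=[[3, 0, -0.1, 0.8, 0], [3, 0, -0.1, 1.4, 0], [3, 0, -0.1, 1.8, 0], [3, 0, -0.1, 1.8, 0], [4.8, 0, -0.1, 1.8, 0], [6, 0, -0.1, 1.8, 0], [7, 0, -0.1, 1.8, 0], [7, 0, -0.1, 1.8, 0], [7, 0, -0.1, -1, 0], [7, 0, -0.1, -5, 0], [7, 0, -0.1, -9, 0], [8.5, 3, -5, -10, 0], [8.5, 6, -10, -10, 0], [8.5, 9, -15, -10, 0], [8.5, 12, -20, -10, 0], [8.5, 12, -20, -10, 0], [8.5, 12, -20, -10, 0]])

```text
time: 28.15
eef_pos: [453.6, 202.0, 150.4]
tool_rot: [3.129, 0.001, 1.503]
wrist_force: [-0.2, -0.5, 0.1]
width: 0.998
```

Run:
```python
from h import *
to()
p=bot.read_camera("top")
for P,w in(((644,68.5,48),"644 68.5"),((640.2,-8.8,48),"639.5 -6.4"),((635,-81.5,48),"635 -81.2"),((630.5,-156.5,48),"630.5 -156.1"),((492.1,-61.4,40),"turq"),((426.9,265,40),"yel")):
    b,a=blob(p,pix(p,P));print(ray(p,b,P[2]).round(1),"want top",w,a)
cv2.imwrite("pics/f.png",cv2.resize(p["image"][120:290,60:420,::-1],None,fx=2.2,fy=2.2,interpolation=cv2.INTER_CUBIC))
```

```text
t 28.15 [453.6 202.  150.4] [3.129e+00 1.000e-03 1.503e+00] w 0.998 F [-0.2 -0.5  0.1]
[644.6  68.6] want top 644 68.5 169.3125
[640.2  -8.8] want top 639.5 -6.4 143.875
[635.5 -81.9] want top 635 -81.2 111.3125
[ 630.3 -156. ] want top 630.5 -156.1 115.25
[492.1 -61.4] want top turq 128.25
[466.6 251.4] want top yel 842.0625
```

View pics/f.png

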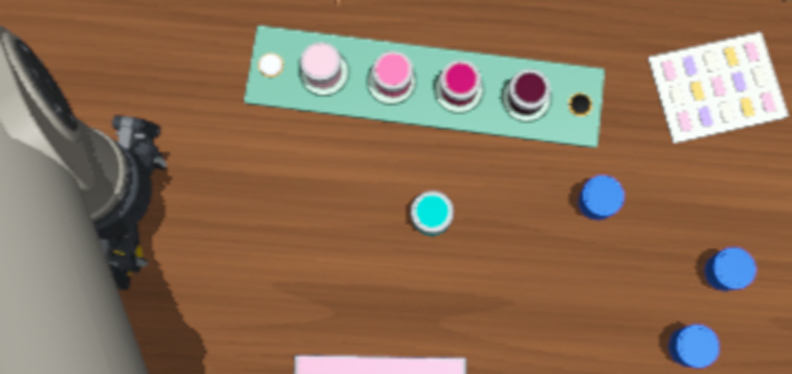

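All four are on their marks in order; the worst offset is 2.5 mm (light), and turquoise hasn't moved. The arm hides yellow from the top camera, so I check it from the side and hand in.

Run:
```python
from h import *
q=bot.read_camera("side");b,a=blob(q,(256,291));print(b,ray(q,b,40),a)
o=cv2.imread("pics/side0.png");n=cv2.resize(q["image"][:,:,::-1],(800,600),interpolation=cv2.INTER_CUBIC)
cv2.imwrite("pics/s2.png",cv2.hconcat([o[230:500,250:570],n[230:500,250:570]]))
```

```text
(255.71353046594982, 291.75582437275983) [427.48329753 262.72474319] 174.375
```

View pics/s2.png

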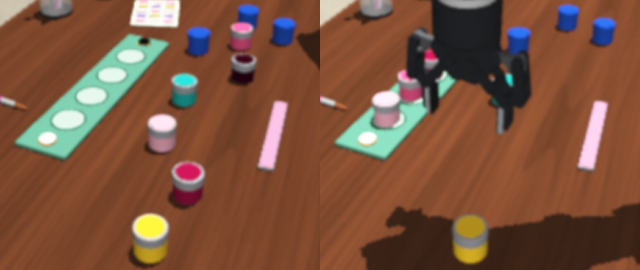

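The before and after side views match for yellow: (150,238) and (470-320,238), still upright. Handing in.

```bash
python3 -c "
from station import bot
print(bot.hand_in())"
```

```text
the job is handed in; nothing more can be done
None
```

All four pink jars now stand upright on the board in shade order: palest at the white stud, then light, mid, and darkest at the black stud. I handed the job in at about 28 s of robot time, with the gripper open and clear of everything.

- **Centring:** in the last top-camera check, palest, mid and darkest were within about 1 mm of their mark centres. Light was about 2.5 mm off along the row, and I left it there because it is well inside its mark.
- **Pots and look-alikes:** turquoise measured at exactly its starting position. The arm hid yellow from the top camera (that reading was invalid), so I compared side views from before and after, which show it unmoved and upright. The three blue look-alikes were not touched.
- **Camera disagreement:** the two cameras differed by about 3 mm. I averaged them for the first jar (light) and used the top camera's displacements for the other three.

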